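# Present the sample jar's label to the scanner

## Task

Stand the straight-sided amber jar upright in the ring on the scanner's plate, centred, with its paper label facing squarely into the scanner's dark window, and let go. The necked bottle and the low wide tub are other samples: leave them standing where they are.

Things in the scene. Friction and masses are not known exactly. Their poses are not given: they have to be found in the camera images.
- jar_mid (a point): Sample jar: loose amber cylinder, blue lid, 54 mm in diameter (lid 53), 80 mm tall, about 0.2 kg. Point: on its axis, half-way up (40 mm above its underside). z is up; +x points from the axis through the middle of the white paper label on its side, which spans 50 degrees either way. A 14 mm wide white strip on the lid, from its centre to the edge above the label, also points along +x.
- scan_window (a point): Centre of the dark window in the fixed grey scanner block (70 deep, 90 wide, top 76 mm above the bench). +x points horizontally into the window, z up. The block stands on a plate, 6 mm thick, 90 mm wide; the flat ring printed on it, 66 mm across, is centred 80 mm from this point along -x. The plate's top is 40 mm below this point. Place and yaw differ each time.
- bottle_mid (a point): Another sample, to leave alone: amber bottle with a neck and small blue cap, 48 mm in diameter, 130 mm tall, loose. Point: on its axis half-way up (65 mm above the bench). It has a label and strip too.
- tub_mid (a point): Another sample, to leave alone: low wide amber tub, blue lid, 72 mm in diameter, 44 mm tall, loose. Point: on its axis half-way up (22 mm above the bench). It has a label and strip too. Jar, bottle and tub swap places between starts; they stand at least 100 mm apart, centre to centre.
Things that resemble listed ones, but are neither listed nor needed, are in the scene too. What is shaped like the part that bears scan_window but yellow is not meant. What is shaped like the part that bears jar_mid but pink is not meant.

How it is judged:
At the end, for the whole second after the job is handed in: The jar stands upright and released on the scanner's plate, its axis within 15 mm of the ring's centre each way (along and across the window's direction), its label's middle facing into the window within 15 degrees; the bottle and the tub are within 20 mm of where they stood (x of jar_mid in the frame of scan_window between -0.095 and -0.065 m and y of jar_mid in the frame of scan_window between -0.015 and 0.015 m and z of jar_mid in the frame of scan_window between -0.004 and 0.004 m and angle between jar_mid's own z axis and vertical below 0.1 rad and angle between the x axis of jar_mid and the x axis of scan_window, either way round below 0.26 rad and x of scan_window in the frame of jar_mid above 0.04 m and distance of each of bottle_mid, tub_mid from where it was at the start of the episode below 0.02 m); the robot touches nothing.
It fails at once if the bottle or the tub is knocked over (angle between any of bottle_mid, tub_mid's own z axis and vertical above 0.4 rad).
It also fails if it takes over 34 s, if anything falls off the work surface, if the arm or the gripper's body presses on something with over 40 N, if the wrist force passes 120 N, or if a joint passes its speed limit or range.

## Robot

A 6-joint arm with a two-finger parallel gripper is mounted at the origin on the work surface. World frame = base frame: x ahead of the robot, y to its left, z up, the work surface at z = 0. Lengths are in m, angles in rad, forces in N, time in s.
With the tool pointing down it reaches from about 0.2 to 0.875 m from the base axis. Payload 3.4 kg.
Tool frame: the origin (TCP) lies between the finger pads; the fingertips stand 19 mm ahead of it and the grasp point (between the pads) is the TCP; x points along the fingers, z is the direction in which the jaws open and shut, and the axes are right-handed (so a half turn about x gives the same grasp; the last joint's range is limited). The gripper opens to 94 mm and grips with 3 to 60 N. Pads are 16 mm wide; open, the fingers measure 119 mm over their backs; the gripper's body (75 mm by 177 mm) begins 78 mm behind the grasp point.
Start: joints at [-1.383, 0.276, 1.505, -0, 1.361, -0.121], TCP at [0.175, -0.548, 0.224] pointing down, gripper open.
Joint ranges: [-2.89, 2.89], [-0.75, 2.08], [0.22, 2.7], [-1.18, 4.32], [0.11, 2.71], [-2.7, 2.7]. Speed limits (rad/s): [2.57, 2.57, 3.14, 3.14, 3.14, 3.14].

## Interface

Orientations are given as a rotation vector (axis times angle).
In Python, from station import state, snapshot, sign_off gives the robot as it stands. The module is installed in compiled form; this text tells all that it offers.
- The arm moves only by the tool carry_out, never from a script. Its argument "moves" is a list of rows, each a list of 4 numbers: the shift along the tool's x, y, z in m, then the turn about the tool's x in rad. In form: [[x, y, z, twist], ...]. A call has 1 to 20 rows; each row shifts and turns the pose as measured when the row begins, along the tool's axes as they then stand; what a row does not reach is not made up. A row lasts 1/8 s, in which the tool goes at most 62.5 mm and 10.7 degrees, less where a joint would pass 70% of its speed; a pose out of reach is approached as far as the arm can. A call with a gripper value outside its range is refused whole. "jaw" is the finger opening in m, from 0 to 0.094, set as the call begins (left out, the last holds). The fingers move at their own pace and stop on an object; the grip force is fixed at half the most. Time passes only in rows, so rows that do not move let the fingers close. It gives the time, the measured TCP pose, the force and the opening at its end, in the units of the state.
- state(): the state, without advancing time (a new reading comes with each control period).
- snapshot(name): name is "scene" or "side" or "wrist"; returns a dict with "pixels" (420x560x3 uint8, blue, green, red), "K" (3x3 intrinsics, pixels), "world_from_camera" (4x4, takes a point from camera to world coordinates). Camera axes: x right, y down, z forward; pixel columns grow to the right and rows downward; lengths in m; the calibration is good to about 2 mm. A picture is of the moment at which its call begins. There is no depth.
- sign_off(): hands the job in, once; it reports no verdict.
The state is a dict: "clock": time; "joint_positions": joint angles; "joint_vel": joint speeds; "effort": joint torques, N m; "tcp_pos": TCP position; "ee_rot": TCP orientation; "contact_force": force on the tool from outside, world axes, zero at the start; "ft_torque": the same for the moment, N m; "gripper_width": finger opening in m.
Only numpy, scipy, OpenCV 4.12 (cv2) and the standard library are available. Lean on these libraries where they do the work, as an engineer would, in place of code of your own. Each camera call takes 0.05 s, during which the arm holds its last target.

## Working session

There is one attempt and no reset: what is moved stays moved. The work goes in short steps, Python scripts to look and compute and a tool call to move; the robot and the scene stay as the last step left them, time stands still between calls to the robot, and variables do not carry over. Pictures are saved under pics/ and viewed, and the job is handed in when it is done.

Besides the shell and the picture viewer there is one more tool, called after "Emit:" as name(argument=value, ...) on one line, values as JSON. carry_out: Moves the arm, as the interface text tells. Its arguments: {"type":"object","properties":{"moves":{"type":"array"},"jaw":{"type":"number"}},"required":["moves"]}

```bash
mkdir -p pics; python3 - <<'E'
from station import state,snapshot
import cv2
s=state();print(s['clock'],s['tcp_pos'],s['ee_rot'],s['gripper_width'])
for n in ['scene','side','wrist']:
    d=snapshot(n);cv2.imwrite(f'pics/{n}0.png',d['pixels']);print(n,d['K'].tolist(),d['world_from_camera'].round(3).tolist())
E
```

```text
0.0 [ 0.17461651 -0.54730078  0.2236136 ] [ 0.98004192  1.3409142  -0.97801056] 0.09371635740105072
scene [[427.0301615061568, 0.0, 284.8488362251619], [0.0, 427.0301615061568, 207.88554865559334], [0.0, 0.0, 1.0]] [[0.676, 0.406, -0.615, 1.061], [0.736, -0.394, 0.55, -0.547], [-0.019, -0.825, -0.565, 0.606], [0.0, 0.0, 0.0, 1.0]]
side [[455.15997704185213, 0.0, 283.5187075189034], [0.0, 455.15997704185213, 210.3275705424387], [0.0, 0.0, 1.0]] [[-0.87, -0.291, 0.398, 0.018], [-0.493, 0.478, -0.727, 0.781], [0.021, -0.829, -0.56, 0.701], [0.0, 0.0, 0.0, 1.0]]
wrist [[329.5447782453803, 0.0, 281.19353035858586], [0.0, 329.5447782453803, 207.98317764271223], [0.0, 0.0, 1.0]] [[0.304, -0.921, -0.243, 0.245], [-0.953, -0.295, -0.076, -0.524], [-0.001, 0.255, -0.967, 0.384], [0.0, 0.0, 0.0, 1.0]]
```

View pics/scene0.png

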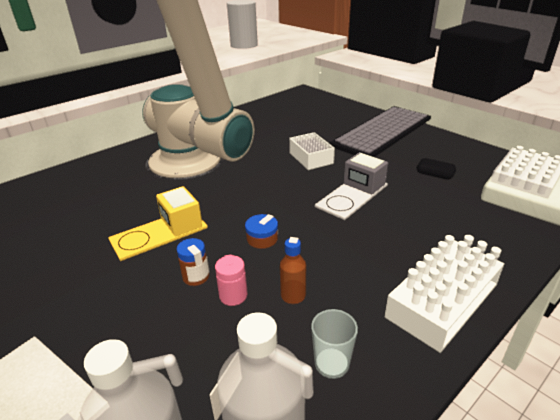

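View pics/side0.png

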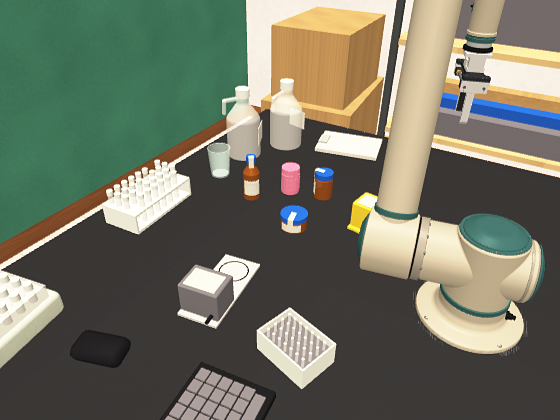

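View pics/wrist0.png

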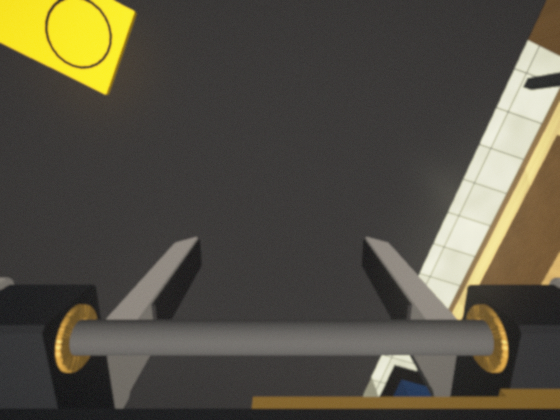

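The scene view shows the jar at about (193,262), the pink decoy at (231,280), the bottle at (293,270) and the tub at (262,230). The grey scanner is at (366,172), with its ring at about (340,203). In the side view the jar is at (323,184) and the ring at (234,271).

```bash
cat > h.py <<'E'
import numpy as np,cv2
from station import state,snapshot
from scipy.spatial.transform import Rotation as R
def ray(d,u,v):
    T=d['world_from_camera'];r=T[:3,:3]@np.linalg.inv(d['K'])@np.array([u,v,1.]);return T[:3,3],r
def onplane(d,pts,z):
    out=[]
    for u,v in np.reshape(pts,(-1,2)):
        o,r=ray(d,u,v);out.append((o+r*(z-o[2])/r[2])[:2])
    return np.array(out)
def circ(P):
    A=np.c_[2*P,np.ones(len(P))];s=np.linalg.lstsq(A,(P**2).sum(1),rcond=None)[0]
    return s[:2],np.sqrt(s[2]+s[:2]@s[:2])
def proj(d,p):
    T=np.linalg.inv(d['world_from_camera']);c=T[:3,:3]@np.array(p)+T[:3,3];q=d['K']@c;return q[:2]/q[2]
E
python3 - <<'E'
from h import *
for n,(x,y,w,h) in {'scene':(100,150,300,160),'side':(170,150,200,180)}.items():
    d=snapshot(n);im=d['pixels'];np.save(f'{n}.npy',d,allow_pickle=True)
    hsv=cv2.cvtColor(im,cv2.COLOR_BGR2HSV)
    m=cv2.inRange(hsv,(100,150,60),(125,255,255))
    c,_=cv2.findContours(m,cv2.RETR_EXTERNAL,cv2.CHAIN_APPROX_NONE)
    for k in c:
        if cv2.contourArea(k)>30:print(n,cv2.boundingRect(k),cv2.contourArea(k))
    f=800//w if False else 800/w
    z=cv2.resize(im[y:y+h,x:x+w],None,fx=min(800/w,600/h),fy=min(800/w,600/h),interpolation=cv2.INTER_CUBIC)
    cv2.imwrite(f'pics/{n}z.png',z)
E
```

```text
scene (285, 238, 16, 18) 167.0
scene (177, 238, 28, 24) 344.5
scene (245, 214, 33, 24) 495.5
side (280, 205, 28, 20) 329.5
side (315, 167, 19, 15) 163.0
side (470, 98, 90, 32) 1278.5
side (440, 93, 18, 16) 193.0
```

View pics/scenez.png

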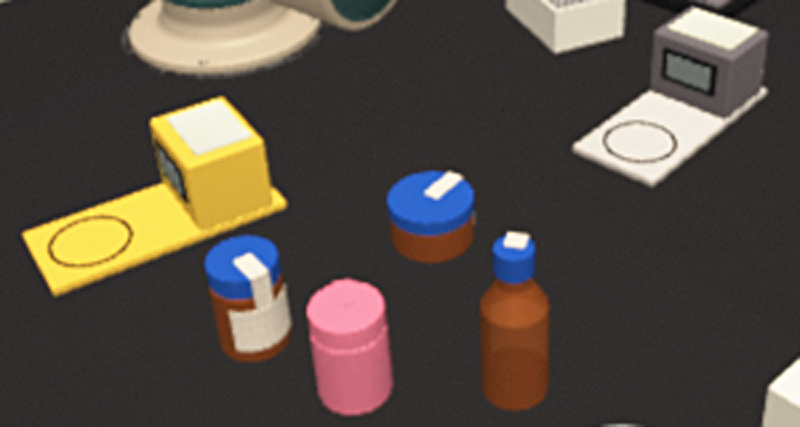

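View pics/sidez.png

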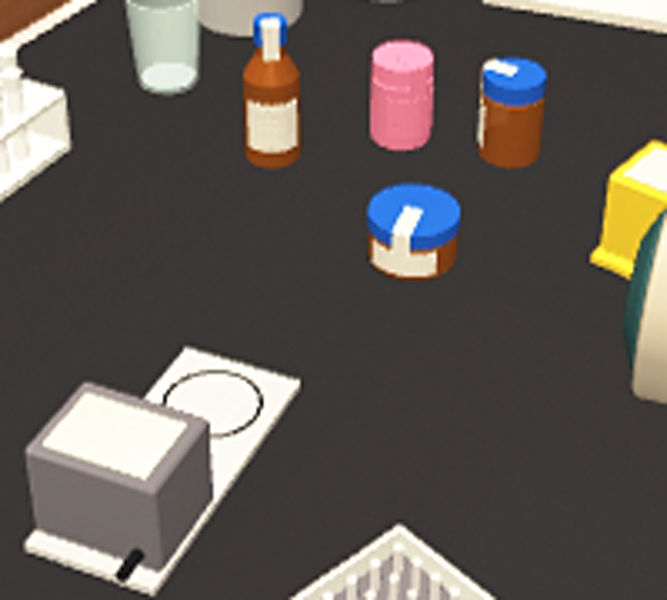

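```bash
cat > m.py <<'E'
from h import *
from scipy.optimize import least_squares
def lid(d,box,z,r):
    im=d['pixels'];hsv=cv2.cvtColor(im,cv2.COLOR_BGR2HSV)
    m=cv2.inRange(hsv,(100,130,50),(125,255,255)); x,y,w,h=box
    mm=np.zeros_like(m);mm[y:y+h,x:x+w]=m[y:y+h,x:x+w]
    c,_=cv2.findContours(mm,cv2.RETR_EXTERNAL,cv2.CHAIN_APPROX_NONE)
    c=np.vstack([k for k in c if len(k)>3]);H=cv2.convexHull(c).reshape(-1,2).astype(float)
    # upper rim: points above leftmost/rightmost
    l=H[H[:,0].argmin()];rr=H[H[:,0].argmax()]
    line=lambda p:l[1]+(rr[1]-l[1])*(p[0]-l[0])/(rr[0]-l[0])
    U=np.array([p for p in H if p[1]<=line(p)+.01])
    P=onplane(d,U,z)
    # push half pixel ignored
    s=least_squares(lambda q:np.hypot(*(P-q).T)-r,P.mean(0)+0.0,loss='soft_l1',f_scale=.001)
    return s.x,np.abs(s.fun).max(),len(U)
if __name__=='__main__':
    S={n:np.load(n+'.npy',allow_pickle=True).item() for n in('scene','side')}
    for nm,b,z,r in [('scene',(172,230,38,40),.08,.0265),('side',(308,162,34,24),.08,.0265),('scene',(240,210,42,30),.044,.0355),('side',(275,200,38,30),.044,.0355)]:
        print(nm,z,lid(S[nm],b,z,r))
    # ring: dark pixels inside plate
    for nm,b in [('scene',(322,191,35,24)),('side',(217,258,36,26))]:
        d=S[nm];x,y,w,h=b;g=cv2.cvtColor(d['pixels'],cv2.COLOR_BGR2GRAY)[y:y+h,x:x+w]
        print(g.min(),g.max())
        hole=cv2.morphologyEx(g,cv2.MORPH_BLACKHAT,np.ones((5,5)))
        vv,uu=np.nonzero(hole>60);U=np.c_[uu+x,vv+y].astype(float)
        P=onplane(d,U,.006);c=np.median(P,0)
        for _ in range(8):
            k=abs(np.hypot(*(P-c).T)-.033)<.006;c,r=circ(P[k])
        print('ring',nm,c,r,k.sum(),len(k))
    f=lambda nm,pts,z:onplane(S[nm],np.array(pts),z).round(4)
    a=np.array
    sc=lambda p:a(p)/(800/300)+[100,150]
    sd=lambda p:a(p)/(600/180)+[170,150]
    P=f('scene',[sc(p) for p in[(573,147),(653,180),(767,90)]],.006);Q=f('side',[sd(p) for p in[(186,348),(300,380),(155,588),(25,542)]],.006)
    for X in(P,Q):
        print(X.tolist())
        for i in range(len(X)-1):e=X[i+1]-X[i];print(np.hypot(*e),np.degrees(np.arctan2(e[1],e[0])))
    # block top
    Q=f('side',[sd(p) for p in[(28,450),(86,384),(211,419),(155,490)]],.076);print(Q.tolist())
    P=f('scene',[sc(p) for p in[(655,40),(692,8),(767,40),(735,72)]],.076);print(P.tolist())
    for X in(Q,P):
      for i in range(3):e=X[i+1]-X[i];print(np.hypot(*e),np.degrees(np.arctan2(e[1],e[0])))
    # strip on the lid: centre -> edge
    P=f('scene',[sc(p) for p in[(244,258),(257,278),(234,261),(252,255),(247,283),(267,275)]],.08);print('strip',P.tolist(),[np.degrees(np.arctan2(*(q[::-1]))) for q in(P[1]-P[0],P[4]-P[2],P[5]-P[3])])
E
python3 m.py
```

```text
scene 0.08 (array([ 0.45827493, -0.25635746]), np.float64(0.0004790922231043479), 10)
side 0.08 (array([ 0.45898794, -0.2551049 ]), np.float64(0.016095169213484844), 6)
scene 0.044 (array([ 0.45692899, -0.07849014]), np.float64(0.0028890028434883017), 10)
side 0.044 (array([ 0.4589775 , -0.07889433]), np.float64(0.006117620302529603), 11)
34 246
ring scene [0.48734434 0.15120721] 0.03327807415971419 84 110
4 255
ring side [0.48937233 0.15014272] 0.03289342996779199 104 154
[[0.4523, 0.0988], [0.5391, 0.1122], [0.5167, 0.3123]]
0.08782824147163604 8.775921148130474
0.20134986962995532 96.38732806460703
[[0.5374, 0.1122], [0.4494, 0.0999], [0.4237, 0.303], [0.5136, 0.3138]]
0.0888554444026926 -172.04316145172848
0.20471956428245933 97.21180177103959
0.09054639694653778 6.850312661613255
[[0.5099, 0.3039], [0.5178, 0.24], [0.433, 0.2267], [0.4263, 0.2923]]
[[0.4504, 0.2113], [0.4327, 0.2884], [0.5251, 0.2872], [0.5411, 0.2171]]
0.06438648926599431 -82.95224626205699
0.08583664718522041 -171.08636605105542
0.06594126174103737 95.83163429034121
0.07910562559009317 102.9294709649437
0.09240779187925663 -0.7440592028886961
0.07190278158736284 -77.1427542498561
strip [[0.4616, -0.2553], [0.4872, -0.2607], [0.4595, -0.2624], [0.4627, -0.2492], [0.4869, -0.2688], [0.4893, -0.2537]] [np.float64(-11.911215431971506), np.float64(-13.147242375269423), np.float64(-9.601982576185076)]
```

```bash
python3 - <<'E'
from h import *
S={n:np.load(n+'.npy',allow_pickle=True).item() for n in('scene','side')}
sc=lambda p:np.array(p)/(800/300)+[100,150]
sd=lambda p:np.array(p)/(600/180)+[170,150]
print('pink',onplane(S['scene'],sc((345,304)),.08),onplane(S['side'],sd((402,56)),.08))
print('bottle',onplane(S['scene'],sc((514,246)),.13),onplane(S['side'],sd((269,22)),.13))
print('yel block base', onplane(S['scene'],[sc((150,122)),sc((215,98)),sc((267,142)),sc((180,150))],.076))
print('side strip',onplane(S['side'],[sd((515,80)),sd((488,66)),sd((515,72)),sd((485,62))],.08))
s=state();print(R.from_rotvec(s['ee_rot']).as_matrix().round(3),s['clock'])
E
```

```text
pink [[ 0.55269818 -0.23178162]] [[ 0.55153129 -0.2289653 ]]
bottle [[ 0.63249312 -0.14671037]] [[ 0.62839524 -0.14113788]]
yel block base [[ 0.24122527 -0.21171852]
 [ 0.24610081 -0.14989333]
 [ 0.33903075 -0.15578008]
 [ 0.29826045 -0.21499334]]
side strip [[ 0.45126427 -0.24209184]
 [ 0.48108828 -0.25186727]
 [ 0.4571113  -0.25448802]
 [ 0.48635461 -0.25682905]]
[[-0.     0.953  0.304]
 [ 0.001  0.304 -0.953]
 [-1.     0.    -0.001]] 0.25
```

Emit:
carry_out(moves=[[0,0.036,-0.019,0],[0,0.036,-0.019,0],[0,0.036,-0.019,0],[0,0.036,-0.019,0],[0,0.036,-0.019,0],[0,0.036,-0.019,0],[0,0.036,-0.019,0],[0,0.036,-0.019,0],[0,0.036,-0.019,0],[0,0.036,-0.019,0],[0,0,0,0],[0,0,0,0]], jaw=0.094)

```text
clock: 1.75
tcp_pos: [0.4681, -0.2494, 0.2227]
ee_rot: [0.981, 1.339, -0.98]
contact_force: [0.2, -0.6, 0.2]
gripper_width: 0.094
```

```bash
python3 - <<'E'
from h import *
s=state();print(s['clock'],s['tcp_pos'],s['gripper_width']);M=R.from_rotvec(s['ee_rot']).as_matrix();print(M.round(3))
d=snapshot('wrist');np.save('w1.npy',d,allow_pickle=True);cv2.imwrite('pics/w1.png',d['pixels'])
print('to jar, tool axes',M.T@(np.array([.4585,-.256,.05])-s['tcp_pos']),proj(d,[.4585,-.256,.08]))
E
```

```text
1.75 [ 0.4681479  -0.24940846  0.22273902] 0.09403140815234202
[[-0.     0.953  0.302]
 [ 0.001  0.302 -0.953]
 [-1.    -0.    -0.001]]
to jar, tool axes [ 0.17273907 -0.01115163  0.00348624] [285.72837798 213.20590716]
```

View pics/w1.png

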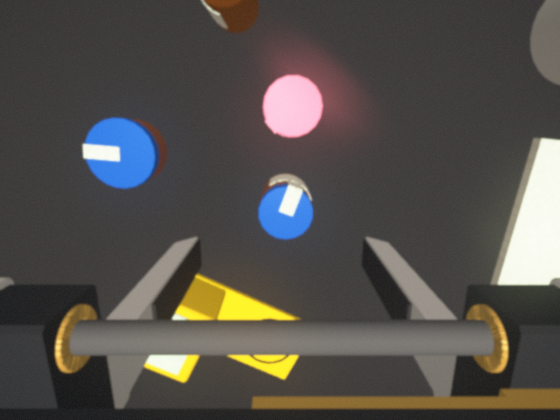

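The wrist view shows the jar lid at about (286,211), which agrees with the predicted (286,213). The strip points up and slightly right, and the pink decoy at (293,105) is clear of both fingers. I'll refine the lid centre and the strip yaw from this view.

```bash
python3 - <<'E'
from h import *
d=np.load('w1.npy',allow_pickle=True).item();hsv=cv2.cvtColor(d['pixels'],cv2.COLOR_BGR2HSV)
m=cv2.inRange(hsv,(100,130,50),(125,255,255));mm=m*0;mm[170:250,245:330]=m[170:250,245:330]
c=np.vstack(cv2.findContours(mm,cv2.RETR_EXTERNAL,cv2.CHAIN_APPROX_NONE)[0]).reshape(-1,2).astype(float)
H=cv2.convexHull(c.astype(np.float32)).reshape(-1,2)
P=onplane(d,H,.08);cc,r=circ(P);print('lid',cc,r)
w=cv2.inRange(hsv,(0,0,170),(180,70,255))
vv,uu=np.nonzero(w);U=np.c_[uu,vv].astype(float)
U=U[(uu>245)&(uu<330)&(vv>170)&(vv<250)];Q=onplane(d,U,.08);Q=Q[np.hypot(*(Q-cc).T)<.0265]
e=Q.mean(0)-cc;print(len(Q),np.degrees(np.arctan2(e[1],e[0])),np.hypot(*e))
s=state();M=R.from_rotvec(s['ee_rot']).as_matrix();print('to jar',M.T@(np.r_[cc,.05]-s['tcp_pos']))
E
```

```text
lid [ 0.4587235  -0.25520686] 0.026685585967796494
438 -4.485113779458448 0.012871320356377487
to jar [ 0.17276467 -0.01069863  0.00274441]
```

```bash
python3 - <<'E'
from h import *
d=np.load('w1.npy',allow_pickle=True).item();hsv=cv2.cvtColor(d['pixels'],cv2.COLOR_BGR2HSV)
cc=np.array([.4587,-.2554])
w=cv2.inRange(hsv,(0,0,150),(180,90,255))
vv,uu=np.nonzero(w);U=np.c_[uu,vv].astype(float)
U=U[(uu>245)&(uu<330)&(vv>170)&(vv<250)];Q=onplane(d,U,.08)
for r in(.025,.0265):
    q=Q[np.hypot(*(Q-cc).T)<r]
    print(cv2.minAreaRect((q*1000).astype(np.float32)))
    x=q-q.mean(0);l,v=np.linalg.eigh(x.T@x);e=v[:,1]*np.sign(v[0,1]);print('pca',np.degrees(np.arctan2(e[1],e[0])))
cv2.imwrite('pics/w1z.png',cv2.resize(d['pixels'][165:245,240:335],None,fx=7,fy=7,interpolation=cv2.INTER_CUBIC))
E
```

```text
((470.5505676269531, -256.1099853515625), (15.313034057617188, 26.042314529418945), 87.01862335205078)
pca -2.899416922479185
((471.1318054199219, -260.4449462890625), (23.830272674560547, 27.57262420654297), 87.57122039794922)
pca -3.4948954572869706
```

View pics/w1z.png

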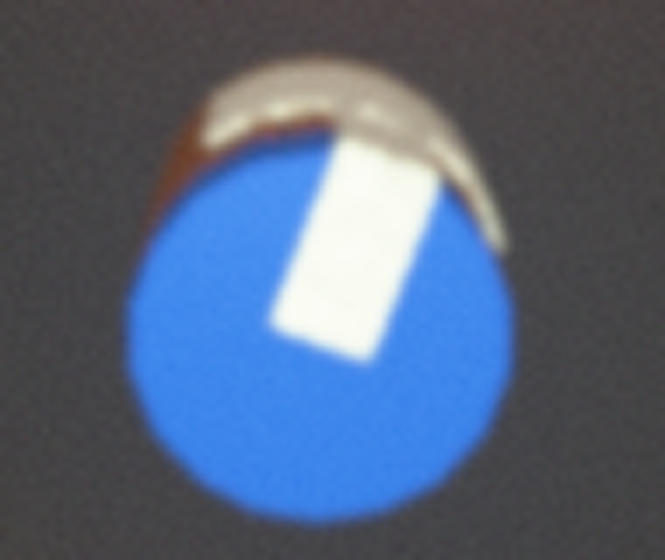

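Emit:
carry_out(moves=[[0,-0.0107,0.0027,0],[0,0,0,0],[0.03,0,0,0],[0.03,0,0,0],[0.03,0,0,0],[0.02,0,0,0],[0,0,0,0],[0,0,0,0]])

```text
clock: 2.8
tcp_pos: [0.4551, -0.262, 0.112]
ee_rot: [0.988, 1.33, -0.989]
contact_force: [0.1, -0.1, 0.1]
gripper_width: 0.0937
```

```bash
python3 - <<'E'
from h import *
s=state();M=R.from_rotvec(s['ee_rot']).as_matrix();print(s['clock'],s['tcp_pos'],s['contact_force'],M.T@(np.r_[.4587,-.2554,.05]-s['tcp_pos']))
E
```

```text
2.8 [ 0.45510617 -0.26203966  0.11202691] [ 0.08573669 -0.12370147  0.10712678] [ 0.06201873  0.00522735 -0.00553985]
```

Emit:
carry_out(moves=[[0,0.005,-0.005,0],[0,0,0,0],[0.02,0,0,0],[0.02,0,0,0],[0.02,0,0,0],[0,0,0,0],[0,0,0,0]])

```text
clock: 3.68
tcp_pos: [0.4632, -0.2578, 0.0564]
ee_rot: [0.985, 1.318, -0.986]
contact_force: [0.4, 1.1, 0.5]
gripper_width: 0.0942
```

```bash
python3 - <<'E'
from h import *
s=state();M=R.from_rotvec(s['ee_rot']).as_matrix();print(s['clock'],s['tcp_pos'],s['contact_force'],M.T@(np.r_[.4587,-.2554,.05]-s['tcp_pos']));print(M.round(3))
E
```

```text
3.675 [ 0.46316988 -0.25781117  0.05640728] [0.35053254 1.07709868 0.45921716] [ 0.00632301 -0.00363123 -0.00369871]
[[ 0.013  0.956  0.292]
 [-0.01   0.292 -0.956]
 [-1.     0.01   0.014]]
```

Emit:
carry_out(moves=[[0.005,-0.0035,-0.0035,0],[0,0,0,0],[0,0,0,0]])

```text
clock: 4.05
tcp_pos: [0.4595, -0.256, 0.0529]
ee_rot: [0.985, 1.314, -0.985]
contact_force: [-0.5, 0.9, 0.5]
gripper_width: 0.0939
```

```bash
python3 - <<'E'
from h import *
s=state();M=R.from_rotvec(s['ee_rot']).as_matrix();print(s['clock'],s['tcp_pos'],s['contact_force'],M.T@(np.r_[.4587,-.2554,.05]-s['tcp_pos']));print(M.round(3))
E
```

```text
4.05 [ 0.45953657 -0.25602591  0.05292884] [-0.51849691  0.85466642  0.45186276] [ 0.00290714 -0.00065099 -0.00089135]
[[ 0.016  0.956  0.292]
 [-0.012  0.292 -0.956]
 [-1.     0.012  0.017]]
```

Emit:
carry_out(moves=[[0,0,0,0],[0,0,0,0],[0,0,0,0],[0,0,0,0],[0,0,0,0],[0,0,0,0],[0,0,0,0]], jaw=0.03)

```text
clock: 4.92
tcp_pos: [0.4598, -0.2562, 0.0533]
ee_rot: [0.985, 1.314, -0.985]
contact_force: [-0.6, 0.4, 0.6]
gripper_width: 0.0537
```

Emit:
carry_out(moves=[[-0.02,0,0,0],[-0.03,0,0,0],[-0.03,0,0,0],[-0.03,0,0,0],[-0.03,0,0,0],[0,0,0,0],[0,0,0,0]])

```text
clock: 5.8
tcp_pos: [0.4549, -0.2527, 0.1928]
ee_rot: [0.986, 1.323, -0.987]
contact_force: [-0.1, -0.1, -1.3]
gripper_width: 0.0534
```

```bash
python3 - <<'E'
from h import *
s=state();M=R.from_rotvec(s['ee_rot']).as_matrix();print(s['clock'],s['tcp_pos'],s['contact_force'],s['gripper_width']);print(M.round(3))
t=np.array([.4884,.1507])
print('to ring',M.T@np.r_[t-s['tcp_pos'][:2],0])
d=snapshot('wrist');cv2.imwrite('pics/w2.png',d['pixels']);np.save('w2.npy',d,allow_pickle=True)
E
```

```text
5.8 [ 0.45486557 -0.25270811  0.19279128] [-0.05808171 -0.0699291  -1.30194519] 0.05344192004500563
[[ 0.009  0.956  0.292]
 [-0.007  0.292 -0.956]
 [-1.     0.006  0.01 ]]
to ring [-0.00269449  0.14998195 -0.37597981]
```

View pics/w2.png

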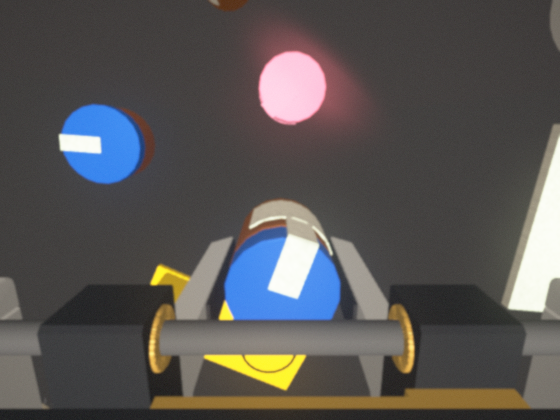

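The jar is gripped at 53.4 mm and lifted. In the wrist view the lid is at (283,285) and the strip runs up and to the right, from about (285,293) to (302,238). Next I'll measure the held strip's yaw.

```bash
cat > yaw.py <<'E'
from h import *
import sys
d=np.load(sys.argv[1],allow_pickle=True).item();s=state()
hsv=cv2.cvtColor(d['pixels'],cv2.COLOR_BGR2HSV)
w=cv2.inRange(hsv,(0,0,185),(180,45,255));w[:242]=0;w[305:]=0;w[:,:255]=0;w[:,330:]=0
cs=max(cv2.findContours(w,cv2.RETR_EXTERNAL,cv2.CHAIN_APPROX_NONE)[0],key=cv2.contourArea).reshape(-1,2)
z=s['tcp_pos'][2]+.0267
P=onplane(d,cs,z)*1000
print(cv2.minAreaRect(cs.astype(np.float32)),cv2.minAreaRect(P.astype(np.float32)))
M=R.from_rotvec(s['ee_rot']).as_matrix();print('jaw deg',np.degrees(np.arctan2(M[1,2],M[0,2])))
E
python3 yaw.py w2.npy
```

```text
((293.2654724121094, 265.9097900390625), (32.595298767089844, 60.95463943481445), 21.03750991821289) ((467.3372802734375, -253.0121612548828), (14.274504661560059, 28.101011276245117), 87.30095672607422)
jaw deg -73.00980745750584
```

Emit:
carry_out(moves=[[0,0,0,-0.17],[0,0,0,-0.17],[0,0,0,-0.17],[0,0,0,-0.17],[0,0,0,-0.17],[0,0,0,-0.17],[0,0,0,-0.17],[0,0,0,-0.17],[0,0,0,-0.17],[0,0,0,-0.17],[0,0,0,0],[0,0,0,0]])

```text
clock: 7.35
tcp_pos: [0.4462, -0.2466, 0.1725]
ee_rot: [-0.361, 1.555, 0.391]
contact_force: [-0.6, -0.0, -1.2]
gripper_width: 0.0534
```

```bash
cat > tgt.py <<'E'
from h import *
s=state();M=R.from_rotvec(s['ee_rot']).as_matrix();print(s['clock'],s['tcp_pos'],s['contact_force'],s['gripper_width'])
j=np.degrees(np.arctan2(M[1,2],M[0,2]))
print('tilt',np.degrees(np.arccos(-M[2,0])),'jaw',j,'turn twist needed',-np.radians(27.1-j))
print('to ring',M.T@np.r_[np.array([.4884,.1507])-s['tcp_pos'][:2],0], 'q',s['joint_positions'].round(2) if hasattr(s['joint_positions'],'round') else s['joint_positions'])
E
python3 tgt.py
```

```text
7.35 [ 0.4462367  -0.24657907  0.17245044] [-0.57110778 -0.01749454 -1.16561946] 0.05343855703972945
tilt 1.4444520952782671 jaw 27.39588002816585 turn twist needed 0.005164080682387587
to ring [0.00488063 0.33329694 0.22022202] q [-0.64  0.23  1.71 -0.    1.23 -1.12]
```

Emit:
carry_out(moves=[[-0.002,0.032,0.021,0],[-0.002,0.032,0.021,0],[-0.002,0.032,0.021,0],[-0.002,0.032,0.021,0],[-0.002,0.032,0.021,0],[-0.002,0.032,0.021,0],[-0.002,0.032,0.021,0],[-0.002,0.032,0.021,0],[-0.002,0.032,0.021,0],[-0.002,0.032,0.021,0],[0,0,0,0],[0,0,0,0]])

```text
clock: 8.85
tcp_pos: [0.491, 0.144, 0.1939]
ee_rot: [-0.34, 1.561, 0.37]
contact_force: [0.5, 0.3, -2.0]
gripper_width: 0.0532
```

```bash
python3 tgt.py; python3 - <<'E'
from h import *
for n in('wrist','scene'):
    d=snapshot(n);cv2.imwrite(f'pics/{n}3.png',d['pixels']);np.save(f'{n}3.npy',d,allow_pickle=True)
E
python3 yaw.py wrist3.npy
```

```text
8.85 [0.49101492 0.14404806 0.19390923] [ 0.45508193  0.27282832 -2.01959829] 0.053178785438264174
tilt 1.5701159913988836 jaw 25.8859663551042 turn twist needed -0.021188884333419415
to ring [0.00015677 0.00712443 0.00055151] q [ 0.14  0.21  1.67  0.02  1.28 -0.32]
((292.8792724609375, 266.0517272949219), (31.753902435302734, 60.350982666015625), 21.801410675048828) ((490.705322265625, 157.65121459960938), (14.022381782531738, 27.5897274017334), 6.22188138961792)
jaw deg 25.838420507694444
```

View pics/wrist3.png

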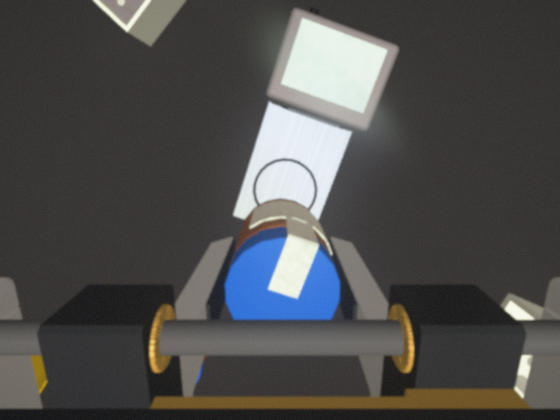

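View pics/scene3.png

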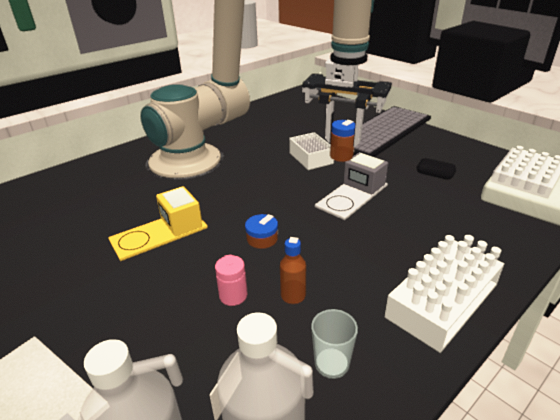

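The jar hangs over the plate. In the wrist view the ring is at about (285,187), and the plate's left edge runs from (233,215) to (270,103). I'll remeasure the ring and plate direction in this view.

```bash
python3 - <<'E'
from h import *
d=np.load('wrist3.npy',allow_pickle=True).item()
g=cv2.cvtColor(d['pixels'],cv2.COLOR_BGR2GRAY)
x,y,w,h=250,155,70,45
bh=cv2.morphologyEx(g,cv2.MORPH_BLACKHAT,np.ones((7,7)))
vv,uu=np.nonzero(bh[y:y+h,x:x+w]>60);U=np.c_[uu+x,vv+y].astype(float);P=onplane(d,U,.006)
c=np.array([.4884,.1507])
for _ in range(10):
    k=abs(np.hypot(*(P-c).T)-.033)<.005;c,r=circ(P[k])
print('ring',c,r,k.sum())
# edges by threshold per row
L=[];Rr=[]
for v in range(135,196,3):
    xs=np.nonzero(g[v,220:360]>130)[0]+220
    L.append((xs[0],v));Rr.append((xs[-1],v))
for e in(L,Rr):
    Q=onplane(d,e,.006);vx,vy,a,b=cv2.fitLine((Q*1000).astype(np.float32),cv2.DIST_HUBER,0,.01,.01).ravel();print(np.degrees(np.arctan2(vy,vx)),a,b)
E
```

```text
ring [0.48866163 0.15101152] 0.03309127118511244 291
-83.78889 440.60568 170.74046
-83.127205 528.41095 200.18831
```

Emit:
carry_out(moves=[[0,0.007,0.001,-0.01],[0.025,0,0,0],[0.025,0,0,0],[0.025,0,0,0],[0.02,0,0,0],[0,0,0,0],[0,0,0,0]])

```text
clock: 9.82
tcp_pos: [0.4875, 0.1492, 0.0985]
ee_rot: [-0.341, 1.557, 0.372]
contact_force: [0.1, 0.1, -1.3]
gripper_width: 0.0537
```

```bash
sed -i 's/.4884,.1507/.4887,.1510/' tgt.py; python3 tgt.py
```

```text
9.825 [0.48751908 0.14918887 0.09848638] [ 0.13897882  0.14542264 -1.29409179] 0.05372774362825322
tilt 1.4451946068034194 jaw 25.994085640582867 turn twist needed -0.019301846816912955
to ring [5.08956933e-06 1.11051905e-03 1.85512678e-03] q [ 0.15  0.29  1.82  0.02  1.04 -0.32]
```

Emit:
carry_out(moves=[[0.014,0.001,0.002,-0.01],[0.014,0,0,0],[0,0,0,0],[0,0,0,0]])

```text
clock: 10.32
tcp_pos: [0.4896, 0.1517, 0.07]
ee_rot: [-0.349, 1.553, 0.38]
contact_force: [-0.3, -0.8, -1.1]
gripper_width: 0.0536
```

```bash
python3 tgt.py
```

```text
10.325 [0.48957537 0.15169829 0.0700428 ] [-0.2877859  -0.84760639 -1.134581  ] 0.05355073441912818
tilt 1.33868717037619 jaw 26.59042793109773 turn twist needed -0.008893710378544065
to ring [ 3.36323529e-06 -2.32734338e-04 -1.09531216e-03] q [ 0.15  0.33  1.86  0.02  0.97 -0.33]
```

Emit:
carry_out(moves=[[0.007,0,-0.001,0],[0,0,0,0],[0.002,0,0,0],[0,0,0,0]])

```text
clock: 10.82
tcp_pos: [0.4889, 0.1514, 0.0609]
ee_rot: [-0.349, 1.552, 0.38]
contact_force: [0.1, -0.3, -1.9]
gripper_width: 0.0536
```

```bash
python3 tgt.py
```

```text
10.825 [0.48885139 0.15142771 0.06092891] [ 0.10425278 -0.28110622 -1.88667097] 0.05355149942362375
tilt 1.3018721169817522 jaw 26.591044744819214 turn twist needed -0.008882944948232661
to ring [-4.61735478e-06 -3.14679215e-04 -3.26822757e-04] q [ 0.15  0.34  1.87  0.02  0.95 -0.33]
```

Emit:
carry_out(moves=[[0.0015,0,0,0],[0,0,0,0],[0.001,0,0,0],[0,0,0,0]])

```text
clock: 11.32
tcp_pos: [0.4891, 0.1516, 0.0599]
ee_rot: [-0.349, 1.55, 0.38]
contact_force: [0.5, -0.2, -0.9]
gripper_width: 0.0534
```

Emit:
carry_out(moves=[[0.002,0,0,0],[0,0,0,0]])

```text
clock: 11.58
tcp_pos: [0.4893, 0.1517, 0.0599]
ee_rot: [-0.349, 1.549, 0.38]
contact_force: [-0.3, 0.2, -1.9]
gripper_width: 0.0538
```

Emit:
carry_out(moves=[[0.003,0,0,0],[0,0,0,0]])

```text
clock: 11.82
tcp_pos: [0.4891, 0.1518, 0.0593]
ee_rot: [-0.349, 1.549, 0.38]
contact_force: [0.9, 0.6, -2.6]
gripper_width: 0.0537
```

Emit:
carry_out(moves=[[0.004,0,0,0],[0,0,0,0]])

```text
clock: 12.08
tcp_pos: [0.4894, 0.152, 0.059]
ee_rot: [-0.349, 1.547, 0.38]
contact_force: [0.3, 0.0, -1.5]
gripper_width: 0.0534
```

```bash
python3 tgt.py;  python3 - <<'E'
from h import *
d=snapshot('scene');cv2.imwrite('pics/s4.png',cv2.resize(d['pixels'][90:230,280:420],None,fx=4,fy=4,interpolation=cv2.INTER_CUBIC))
E
```

```text
12.075 [0.48936697 0.15203908 0.05902409] [ 2.94778632e-01  5.40310564e-04 -1.49851948e+00] 0.05342588981238844
tilt 1.182679228233298 jaw 26.627652119538617 turn twist needed -0.008244025728867756
to ring [-1.05275005e-05 -6.29857533e-04 -1.06193290e-03] q [ 0.15  0.34  1.87  0.02  0.94 -0.33]
```

View pics/s4.png

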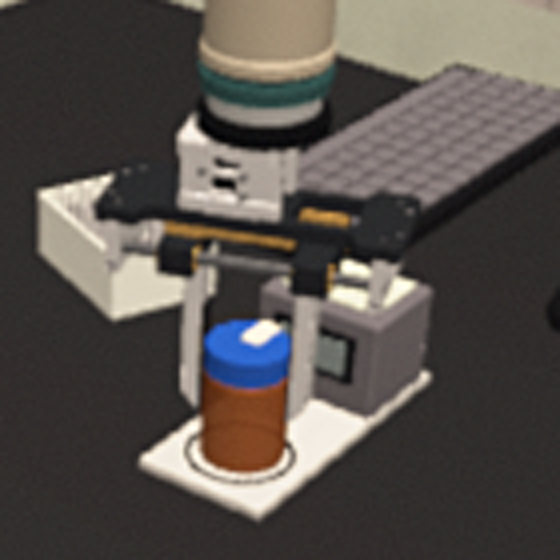

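The jar sits inside the ring with its lid strip pointing at the window, so I'll release it.

Emit:
carry_out(moves=[[0,0,0,0],[0,0,0,0],[0,0,0,0],[0,0,0,0],[0,0,0,0],[0,0,0,0]], jaw=0.094)

```text
clock: 12.88
tcp_pos: [0.4894, 0.152, 0.0569]
ee_rot: [-0.349, 1.549, 0.38]
contact_force: [-0.2, 0.1, -0.2]
gripper_width: 0.0939
```

Emit:
carry_out(moves=[[-0.02,0,0,0],[-0.02,0,0,0],[-0.03,0,0,0],[-0.03,0,0,0],[-0.03,0,0,0],[0,0,0,0],[0,0,0,0]])

```text
clock: 13.75
tcp_pos: [0.4899, 0.1495, 0.1891]
ee_rot: [-0.349, 1.552, 0.381]
contact_force: [-0.2, 0.1, -0.3]
gripper_width: 0.0938
```

```bash
python3 tgt.py; python3 - <<'E'
from h import *
from m import lid
D={}
for n in('wrist','scene','side'):
    d=D[n]=snapshot(n);cv2.imwrite(f'pics/{n}5.png',d['pixels']);np.save(f'{n}5.npy',d,allow_pickle=True)
print('tub',lid(D['scene'],(240,210,42,30),.044,.0355),lid(D['side'],(275,200,38,30),.044,.0355))
d=D['wrist'];hsv=cv2.cvtColor(d['pixels'],cv2.COLOR_BGR2HSV)
m=cv2.inRange(hsv,(100,130,50),(125,255,255));m[:,:200]=0;m[:,370:]=0
k=max(cv2.findContours(m,cv2.RETR_EXTERNAL,cv2.CHAIN_APPROX_NONE)[0],key=cv2.contourArea)
print(cv2.boundingRect(k))
P=onplane(d,cv2.convexHull(k),.086);c,r=circ(P);print('lid',c,r)
w=cv2.inRange(hsv,(0,0,185),(180,60,255));vv,uu=np.nonzero(w);Q=onplane(d,np.c_[uu,vv].astype(float),.086)
q=Q[np.hypot(*(Q-c).T)<.025];x=q-q.mean(0);l,v=np.linalg.eigh(x.T@x);e=v[:,1]*np.sign(v[1,1]);print('strip',np.degrees(np.arctan2(e[1],e[0])),np.degrees(np.arctan2(*(q.mean(0)-c)[::-1])))
t=np.radians(97);o=np.array([.4887,.151]);u=np.array([np.cos(t),np.sin(t)]);n=np.array([-u[1],u[0]])
print('along',(c-o)@u,'across',(c-o)@n)
E
```

```text
13.75 [0.48985582 0.14952899 0.18913282] [-0.1790282   0.06949366 -0.31566268] 0.09378851345104412
tilt 1.3291898728703577 jaw 26.61005827435632 turn twist needed -0.008551096255384985
to ring [ 4.31810673e-05  1.83239638e-03 -3.74496659e-04] q [ 0.15  0.21  1.69  0.02  1.26 -0.32]
tub (array([ 0.45693412, -0.07855657]), np.float64(0.002826216362845989), 10) (array([ 0.4589775 , -0.07889433]), np.float64(0.006117620302529603), 11)
(253, 182, 61, 63)
lid [0.48891037 0.15231664] 0.026058614621315406
strip 97.30546810787845 94.31993470331537
along 0.001281193185238303 across -0.0003692605063855296
```

View pics/wrist5.png

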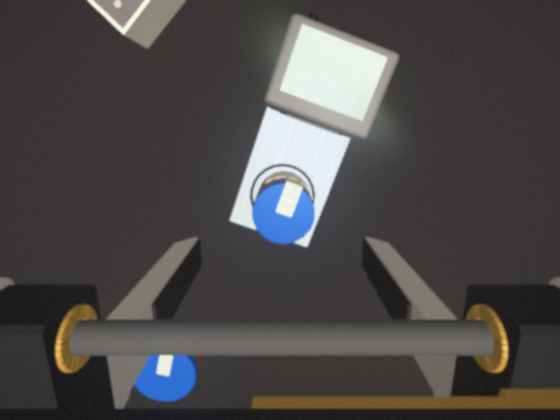

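View pics/scene5.png

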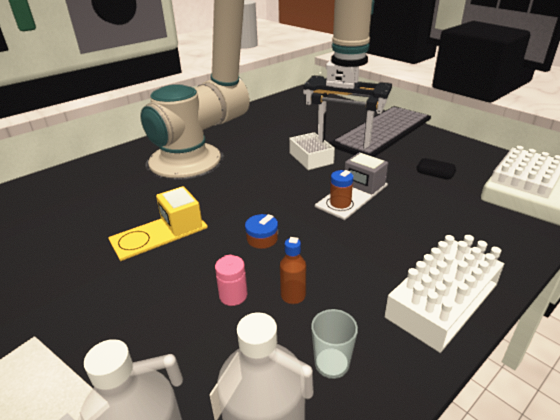

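The jar stands upright in the ring, with its lid at wrist pixel (284,212) and the strip towards the window. The bottle and tub haven't moved, and the gripper is clear. I'm handing it in.

```bash
python3 -c "
from station import sign_off
print(sign_off())"
```

```text
the job is handed in; nothing more can be done
None
```

The amber jar is standing upright in the ring on the grey scanner's plate, released, with its label facing the window. I handed the job in at about 14 s of the 34 s allowed; the sign-off gives no verdict.

**Position and label:** After release the wrist camera put the jar's axis about 1.3 mm along and 0.4 mm across from the ring's centre. The lid strip was at 97.3° (94.3° by its centroid), against a window direction of about 96.5–97.4°.

**Other samples:** The tub measured within 0.1 mm of its starting place. I checked the bottle only by eye, and it stood at the same place in the image. The gripper had risen clear to a TCP height of 0.19 m, with no contact force.

**Disagreements:**
- My first reading of the jar's yaw, from hand-picked points in the scene view, was −12°. The wrist view gave −3 to −4.5°, and I used that.
- No clear contact force showed when I set the jar down. I released it at a TCP height of 59 mm, where the grasp height put contact at 59.3 mm.
- I checked that the jar is upright only by eye.

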